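# Swap drawers of an interlocked printing-block chest

## Task

One drawer of the printing-block chest stands open, and its interlock keeps the other one locked. Push the open drawer fully home, past its spring catch, then pull the other drawer out to its stop, let go of it, and leave the things lying around where they are.

Things in the scene. Friction and masses are not known exactly. Their poses are not given: they have to be found in the camera images.
- chest: fixed wooden chest, two equal drawers side by side. Origin: underside, middle of the front face; x from the front into the chest, y to its left as seen from the robot, z up. Depth 280 (front at x=0), width 380, height 125 mm. Drawer centre planes at y=+91 and -91 mm; which drawer is on which side varies. With both drawers home either one can be opened; else see drawer_b
- rail (a point): middle of a fixed round steel rail, 16 mm thick, 410 mm long, along the chest's y, 50 mm out from the drawer fronts, 205 mm above the table, on a 12 mm rod at each end. It stands above the pulls of shut drawers (gap about 130 mm to mid-pull): reach these with the tool leaning back to the robot, fingers pointing forward and down under the rail, about 40 degrees from vertical
- drawer_a (a joint): how far the drawer that starts open is out, m: 0 fully home, 0.12 at its outer stop. Slides along the chest's -x with 1 to 2 N friction. Spring catch: on pushing in, 8 to 13 N resist from about 16 to 7 mm before home; past that the catch draws the drawer home to a hard stop. Pulling out takes a like force over the first 7 mm
- pull_a (a point): grip point on drawer_a's pull: an upright aluminium blade 14 mm thick (chest's y), standing 45 mm out from the drawer front, 34 to 94 mm above the table. The point: middle plane, 28 mm out from the front (17 mm behind the blade's front edge), 64 mm above the table. Axes as the chest's; moves with the drawer. Drawer front: 164 mm wide, 14 to 108 mm above the table
- drawer_b (a joint): how far the other drawer, shut at the start, is out, m: 0 home, 0.12 at its outer stop; slides and is caught like drawer_a. Interlock: a hidden bolt stops it after about 3 mm as long as drawer_a is more than about 3 mm short of home
- pull_b (a point): grip point on the pull of drawer_b, same shape and offsets as pull_a
- print_block: bystander, loose: carved wooden printing block 140 x 90 x 30 mm with a bar handle on top, 58 mm high in all, on the table; origin under its centre
- dye_pot: bystander, loose: open steel pot, 90 mm across and 85 mm high, on the table; origin under its centre
- brush: bystander, loose: brush 170 mm long lying on the chest's top; origin under its centre

How it is judged:
By the outcome, as a careful person would: the job done as asked, in the order asked, and still so for the second after the job is handed in, with the robot touching nothing.
It also fails if it takes over 51 s, if anything falls off the work surface, if the arm or the gripper's body presses on something with over 40 N, if the wrist force passes 120 N, or if a joint passes its speed limit or range.

## Robot

A 6-joint arm with a two-finger parallel gripper is mounted at the origin on the work surface. World frame = base frame: x ahead of the robot, y to its left, z up, the work surface at z = 0. Lengths are in mm, angles in rad, forces in N, time in s.
With the tool pointing down it reaches from about 350 to 975 mm from the base axis. Payload 7.1 kg.
Tool frame: the origin (TCP) lies midway between the tips of the shut fingers; the grasp point (between the pads) lies pinch_z behind it (pinch_z is the distance from the TCP to the grasp point, in mm); z points along the fingers, y is the line along which they close (so a half turn about z gives the same grasp; the last joint's range is limited). The gripper opens to 88 mm and grips with 3 to 60 N. Pads are 20 mm wide; open, the fingers measure 115 mm over their backs; the gripper's body (75 mm by 178 mm) begins 61 mm behind the grasp point.
Start: joints at [1.158, 0.423, 1.63, -0, 1.089, -0.019], TCP at [239.78, 577.157, 222.675] pointing down, gripper open.
Joint ranges: [-3, 3], [-0.9, 2.11], [0.09, 2.58], [-1.31, 4.45], [0.11, 2.69], [-2.54, 2.54]. Speed limits (rad/s): [2.39, 2.39, 3.01, 3.14, 3.14, 3.14].

## Interface

Orientations are given as a rotation vector (axis times angle).
In Python, from workcell import get_obs, get_image, close_job, pinch_z gives the robot as it stands.
- The arm moves only by the tool jog_arm, never from a script. Its argument "commands" is a list of rows, each a list of 3 entries, a list of its own where there are three numbers: the gripper command: -1 is shut, 1 is fully open, values between are in proportion, then the shift along the tool's x, y, z as a fraction of full scale, then the turn, a rotation vector about the tool's x, y, z as a fraction of full scale. In form: [[gripper, [tx, ty, tz], [rx, ry, rz]], ...]. A call has 1 to 10 rows; each row shifts and turns the commanded pose from where the row before left it, along the tool's axes as they then stand; what a row does not reach is not made up. Full scale, the value 1, is 0.1 m for a shift and 45 degrees for a turn. A row lasts 1/10 s, in which the tool goes at most 50 mm and 8.59 degrees, less where a joint would pass 70% of its speed; a pose out of reach is approached as far as the arm can. A call with a number of a shift or a turn outside -1 to 1 is refused whole. A call with a gripper value outside its range is refused whole. The fingers move at their own pace and stop on an object; the grip force is fixed at half the most. Time passes only in rows, so rows that do not move let the fingers close. It gives the time, the measured TCP pose, the force, the opening and the grip force at its end, in the units of the state.
- get_obs(): the state, without advancing time (a new reading comes with each control period).
- get_image(name): name is "side" or "top"; returns a dict with "image" (480x640x3 uint8, blue, green, red), "z_map" (480x640 float32, mm along the optical axis (not along the pixel's ray), 0 where there is no reading), "intrinsics" (3x3 intrinsics, pixels), "k1" (the pictures are not rectified: a ray, as slopes to the right and down, at radius r is drawn at 1 + k1 r^2 times it, then the intrinsics apply), "eye" and "orientation" of the camera in the world. Camera axes: x right, y down, z forward; pixel columns grow to the right and rows downward; lengths in mm; the calibration is good to about 2 mm. A picture is of the moment at which its call begins.
- close_job(): hands the job in; it is judged then, once.
The state is a dict: "t": time; "qpos": joint angles; "qvel": joint speeds; "joint_torque": joint torques, N m; "ee_pos": TCP position; "orientation": TCP orientation; "ft_force": force on the tool from outside, world axes, zero at the start; "moment": the same for the moment, N m; "width": finger opening in mm; "grasp_force": force on a finger pad.
Only numpy, scipy, OpenCV 4.12 (cv2) and the standard library are available. Lean on these libraries where they do the work, as an engineer would, in place of code of your own. Each camera call takes 0.05 s, during which the arm holds its last target. There are 200 camera calls.

## Working session

There is one attempt and no reset: what is moved stays moved. The work goes in short steps, Python scripts to look and compute and a tool call to move; the robot and the scene stay as the last step left them, time stands still between calls to the robot, and variables do not carry over. Pictures are saved under pics/ and viewed, at most 10 in all, crops included, and the job is handed in when it is done.

Besides the shell and the picture viewer there is one more tool, called after ">>>" by a JSON object that holds its "method" and its "body". jog_arm: Moves the arm, as the interface text tells. Its arguments: {"type":"object","properties":{"commands":{"type":"array","items":{"type":"array"}}},"required":["commands"]}

```bash
mkdir -p pics; cat > h.py <<'E'
import numpy as np,cv2
from scipy.spatial.transform import Rotation as R
from workcell import get_obs,get_image,close_job,pinch_z
def cam(n):
    d=get_image(n); return d
def rot(d):
    o=np.array(d["orientation"],float)
    return o if o.shape==(3,3) else R.from_rotvec(o).as_matrix()
def cloud(d):
    K=np.array(d["intrinsics"]);k1=d["k1"]
    v,u=np.mgrid[0:480,0:640]
    x=(u-K[0,2])/K[0,0];y=(v-K[1,2])/K[1,1]
    a,b=x.copy(),y.copy()
    for _ in range(8):
        s=1+k1*(a*a+b*b);a,b=x/s,y/s
    z=d["z_map"]
    P=np.stack([a*z,b*z,z],-1)@rot(d).T+np.array(d["eye"])
    P[z<=0]=np.nan
    return P
E
python3 - <<'E'
from h import *
o=get_obs();print(o,pinch_z if not callable(pinch_z) else pinch_z())
for n in("top","side"):
    d=cam(n);cv2.imwrite(f"pics/{n}0.png",d["image"]);P=cloud(d);np.save(n+"0.npy",P)
    print(n,d["eye"],d["orientation"],d["k1"],np.array(d["intrinsics"]).tolist())
E
```

```text
{'t': 0.0, 'qpos': array([ 1.15801297e+00,  4.23810375e-01,  1.63067400e+00, -2.85184837e-05,
        1.08864992e+00, -1.89754611e-02]), 'qvel': array([-9.54821773e-04, -1.61689786e-03,  5.10488485e-04, -1.55005496e-03,
        1.62995256e-03, -6.64180119e-05]), 'joint_torque': array([ 1.51642074e-03, -5.44620574e+01, -2.73672384e+01,  6.44827215e-02,
        2.28204124e-02, -1.20671480e-04]), 'ee_pos': array([239.56075621, 576.6562857 , 221.92702981]), 'orientation': array([-6.14522129e-01, -3.08059110e+00,  2.37366325e-03]), 'ft_force': array([-0.11320358,  0.04739298, -0.44587071]), 'moment': array([-0.05408532, -0.02673115,  0.00200089]), 'grasp_force': 0.0, 'width': 87.84779299355375} 18.700000000000003
top [ 434.94640454    9.89872907 1455.47880385] [-2.15535489  2.17104499 -0.12230371] 0.03292740965036972 [[533.8983379756654, 0.0, 320.6972990484972], [0.0, 533.8983379756654, 235.61421872242136], [0.0, 0.0, 1.0]]
side [ 157.88471643 -657.78833031 1011.8019189 ] [-2.34245473  0.6691899  -0.25481755] -0.023726969181679654 [[542.5687613817253, 0.0, 315.6829620078007], [0.0, 542.5687613817253, 230.50960199591293], [0.0, 0.0, 1.0]]
```

View pics/top0.png

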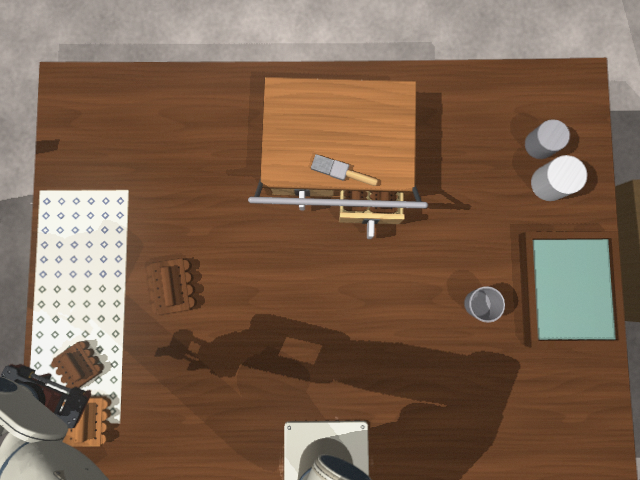

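View pics/side0.png

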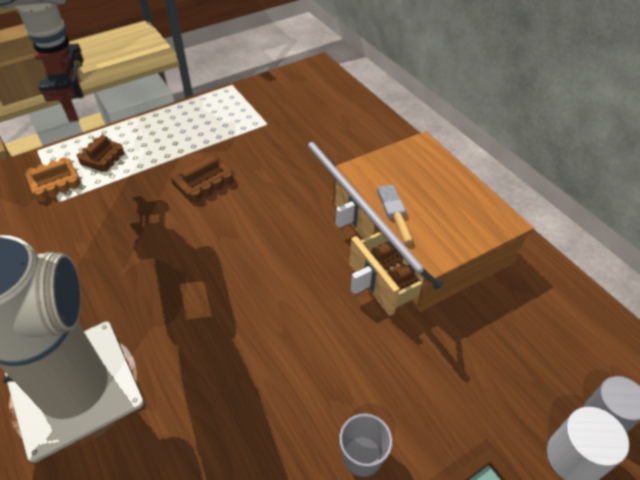

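The chest stands ahead of the robot. The open drawer is the right one, with its pull at (371,229) in the top view; the shut drawer's pull is at (302,200), under the rail that runs from (250,200) to (425,205). The dye pot is at (486,304) and the print block at (172,286), both clear of the work.

```bash
python3 - <<'E'
from h import *
np.set_printoptions(precision=1,suppress=True)
P=np.load("top0.npy");v,u=np.mgrid[0:480,0:640]
box=lambda a,b,c,d:(u>=a)&(u<=b)&(v>=c)&(v<=d)
m=box(255,425,70,192)&(abs(P[...,2]-125)<6)
q=P[m];r=cv2.minAreaRect(q[:,:2].astype(np.float32));print("top",r,cv2.boxPoints(r),np.median(q[:,2]))
m=box(245,430,190,212)&(P[...,2]>195)&(P[...,2]<225)
q=P[m];c=q.mean(0);w=np.linalg.svd(q[:,:2]-c[:2],full_matrices=False)[2][0]
s=(q[:,:2]-c[:2])@w;print("rail",c,q[:,2].max(),w,np.degrees(np.arctan2(w[1],w[0])),s.min(),s.max(),c[:2]+w*(s.min()+s.max())/2)
for n,b in(("A",(362,380,218,242)),("B",(295,310,188,213))):
    m=box(*b)&(abs(P[...,2]-94)<6);q=P[m]
    r=cv2.minAreaRect(q[:,:2].astype(np.float32));print(n,len(q),r,cv2.boxPoints(r).tolist(),q[:,2].mean())
P=np.load("side0.npy")
for n,b in(("A",(348,378,262,296)),("B",(333,358,200,228))):
    m=box(*b)&(P[...,2]>28)&(P[...,2]<100);q=P[m];print(n,len(q),np.nanmin(q,0),np.nanmax(q,0),np.nanmedian(q,0))
E
```

```text
top ((848.8696899414062, -36.84440612792969), (397.0992126464844, 291.15069580078125), 87.7304916381836) [[ 695.5 -229.5]
 [ 986.5 -241. ]
 [1002.2  155.8]
 [ 711.3  167.3]] 125.18572044297548
rail [655.9 -30.7 211. ] 219.82932657477295 [0. 1.] 87.87920089974122 -212.12832965662156 212.0468671199138 [655.9 -30.7]
A 105 ((610.2761840820312, -119.76863098144531), (47.13470458984375, 45.42835235595703), 87.89229583740234) [[586.7106323242188, -142.4846649169922], [632.1082153320312, -144.15542602539062], [633.8417358398438, -97.05259704589844], [588.4441528320312, -95.3818359375]] 93.36559328870287
B 68 ((687.9492797851562, 55.195556640625), (45.69871139526367, 38.76537322998047), 0.7886170744895935) [[664.8353271484375, 74.26191711425781], [665.368896484375, 35.50021743774414], [711.063232421875, 36.12919616699219], [710.5296630859375, 74.89089965820312]] 94.13516702109804
A 694 [ 584.4 -160.1   28.6] [676.2 -49.3  99.8] [ 622.9 -128.4   67.8]
B 540 [661.8  27.3  29. ] [714.3 131.7  99.8] [694.9  50.8  67.5]
```

```bash
cat >> h.py <<'E'
YAW=-2.1
cx=np.array([np.cos(np.radians(YAW)),np.sin(np.radians(YAW)),0]);cy=np.array([-cx[1],cx[0],0])
def toolR(tilt=40):
    t=np.radians(tilt);z=np.sin(t)*cx-np.cos(t)*np.array([0,0,1]);return np.stack([np.cross(cy,z),cy,z],1)
def rows(grasp,n,tilt=40,g=1):
    """n rows taking the grasp point from the measured pose to `grasp` (world mm)"""
    o=get_obs();Rc=R.from_rotvec(o["orientation"]);p=np.array(o["ee_pos"])
    T=R.from_matrix(toolR(tilt));pt=np.array(grasp,float)+pinch_z*toolR(tilt)[:,2]
    p0=p.copy();Rs=Rc;D=(Rs.inv()*T).as_rotvec()
    for i in range(1,n+1):
        s=np.round(Rc.inv().apply(p0+(pt-p0)*i/n-p)/100,2)+0.
        r=np.round((Rc.inv()*(Rs*R.from_rotvec(D*i/n))).as_rotvec()/np.radians(45),2)+0.
        print([g,s.tolist(),r.tolist()],end=",\n")
        p=p+Rc.apply(s*100);Rc=Rc*R.from_rotvec(r*np.radians(45))
E
python3 -c "
from h import *
G=np.array([604,-120,64.]);rows(G-110*toolR()[:,2],20)"
```

```text
[1, [-0.27, -0.26, 0.04], [-0.01, -0.04, -0.02]],
[1, [-0.27, -0.27, 0.06], [-0.01, -0.05, -0.02]],
[1, [-0.27, -0.27, 0.05], [0.0, -0.04, -0.03]],
[1, [-0.25, -0.28, 0.07], [-0.01, -0.05, -0.02]],
[1, [-0.25, -0.28, 0.08], [-0.01, -0.04, -0.02]],
[1, [-0.24, -0.29, 0.08], [-0.01, -0.04, -0.02]],
[1, [-0.23, -0.29, 0.08], [-0.01, -0.05, -0.02]],
[1, [-0.22, -0.29, 0.09], [0.0, -0.04, -0.02]],
[1, [-0.22, -0.3, 0.1], [-0.01, -0.05, -0.03]],
[1, [-0.21, -0.3, 0.11], [-0.01, -0.04, -0.02]],
[1, [-0.19, -0.31, 0.11], [-0.01, -0.04, -0.02]],
[1, [-0.19, -0.31, 0.11], [-0.01, -0.05, -0.02]],
[1, [-0.18, -0.32, 0.12], [0.0, -0.04, -0.02]],
[1, [-0.17, -0.32, 0.12], [-0.01, -0.05, -0.02]],
[1, [-0.17, -0.32, 0.13], [-0.01, -0.04, -0.03]],
[1, [-0.14, -0.33, 0.13], [-0.01, -0.04, -0.02]],
[1, [-0.15, -0.33, 0.13], [-0.01, -0.05, -0.02]],
[1, [-0.13, -0.33, 0.13], [0.0, -0.04, -0.02]],
[1, [-0.12, -0.34, 0.14], [-0.01, -0.05, -0.02]],
[1, [-0.11, -0.33, 0.14], [-0.01, -0.04, -0.03]],
```

>>> {"method": "jog_arm", "body": {"commands": [[1,[-0.27,-0.26,0.04],[-0.01,-0.04,-0.02]],[1,[-0.27,-0.27,0.06],[-0.01,-0.05,-0.02]],[1,[-0.27,-0.27,0.05],[0,-0.04,-0.03]],[1,[-0.25,-0.28,0.07],[-0.01,-0.05,-0.02]],[1,[-0.25,-0.28,0.08],[-0.01,-0.04,-0.02]],[1,[-0.24,-0.29,0.08],[-0.01,-0.04,-0.02]],[1,[-0.23,-0.29,0.08],[-0.01,-0.05,-0.02]],[1,[-0.22,-0.29,0.09],[0,-0.04,-0.02]],[1,[-0.22,-0.3,0.1],[-0.01,-0.05,-0.03]],[1,[-0.21,-0.3,0.11],[-0.01,-0.04,-0.02]]]}}

```text
t: 1.1
ee_pos: [393.2, 228.8, 178.1]
orientation: [0.303, 2.773, -0.009]
ft_force: [1.1, -0.2, -0.7]
width: 87.8
grasp_force: 0.0
```

>>> {"method": "jog_arm", "body": {"commands": [[1,[-0.19,-0.31,0.11],[-0.01,-0.04,-0.02]],[1,[-0.19,-0.31,0.11],[-0.01,-0.05,-0.02]],[1,[-0.18,-0.32,0.12],[0,-0.04,-0.02]],[1,[-0.17,-0.32,0.12],[-0.01,-0.05,-0.02]],[1,[-0.17,-0.32,0.13],[-0.01,-0.04,-0.03]],[1,[-0.14,-0.33,0.13],[-0.01,-0.04,-0.02]],[1,[-0.15,-0.33,0.13],[-0.01,-0.05,-0.02]],[1,[-0.13,-0.33,0.13],[0,-0.04,-0.02]],[1,[-0.12,-0.34,0.14],[-0.01,-0.05,-0.02]],[1,[-0.11,-0.33,0.14],[-0.01,-0.04,-0.03]]]}}

```text
t: 2.1
ee_pos: [532.0, -48.6, 182.5]
orientation: [0.109, 2.547, -0.111]
ft_force: [-0.4, -0.7, -1.3]
width: 87.9
grasp_force: 0.0
```

```bash
python3 - <<'E'
from h import *
d=cam("side");cv2.imwrite("pics/s1.png",cv2.resize(d["image"][150:350,230:480],(750,600)))
o=get_obs();print(o["t"],o["ee_pos"],R.from_rotvec(o["orientation"]).as_matrix()[:,2],toolR()[:,2],o["ft_force"])
rows(np.array([604,-120,64.]),5)
E
```

```text
2.15 [532.64067628 -49.05907501 182.94425461] [ 0.55202788 -0.10310803 -0.8274261 ] [ 0.64235591 -0.02355412 -0.76604444] [ 0.39178191 -0.0907945  -0.08667567]
[1, [0.0, -0.11, 0.33], [-0.02, -0.03, 0.0]],
[1, [0.01, -0.11, 0.32], [-0.02, -0.02, -0.01]],
[1, [0.02, -0.12, 0.33], [-0.02, -0.03, 0.0]],
[1, [0.03, -0.13, 0.32], [-0.03, -0.03, -0.01]],
[1, [0.03, -0.13, 0.31], [-0.02, -0.03, 0.0]],
```

View pics/s1.png

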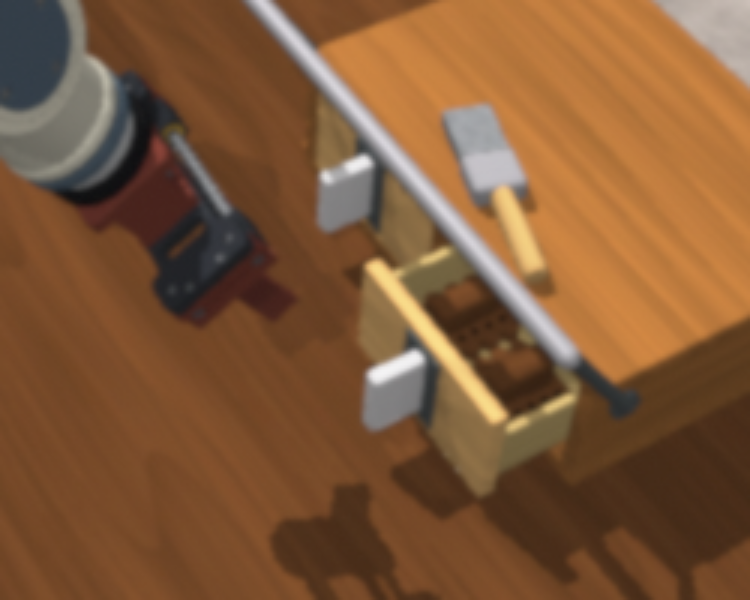

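The gripper leans as planned, up and left of the open drawer's pull (crop 395,390), and is still about 70 mm short in y. I'll line it up first.

```bash
python3 -c "
from h import *
rows(np.array([604,-120,64.])-75*toolR()[:,2],5)"
```

```text
[1, [0.02, -0.12, 0.18], [-0.02, -0.03, 0.0]],
[1, [0.02, -0.13, 0.17], [-0.02, -0.02, -0.01]],
[1, [0.03, -0.13, 0.18], [-0.02, -0.03, 0.0]],
[1, [0.03, -0.13, 0.17], [-0.03, -0.03, -0.01]],
[1, [0.04, -0.13, 0.17], [-0.02, -0.03, 0.0]],
```

>>> {"method": "jog_arm", "body": {"commands": [[1,[0.02,-0.12,0.18],[-0.02,-0.03,0]],[1,[0.02,-0.13,0.17],[-0.02,-0.02,-0.01]],[1,[0.03,-0.13,0.18],[-0.02,-0.03,0]],[1,[0.03,-0.13,0.17],[-0.03,-0.03,-0.01]],[1,[0.04,-0.13,0.17],[-0.02,-0.03,0]],[1,[0,0,0],[0,0,0]]]}}

```text
t: 2.75
ee_pos: [545.0, -76.1, 171.5]
orientation: [0.086, 2.564, -0.054]
ft_force: [0.0, -0.4, 0.3]
width: 87.7
grasp_force: 0.0
```

```bash
python3 - <<'E'
from h import *
d=cam("top");cv2.imwrite("pics/t2.png",cv2.resize(d["image"][150:300,240:440],(800,600)))
o=get_obs();print(o["t"],o["ee_pos"],R.from_rotvec(o["orientation"]).as_matrix()[:,2],toolR()[:,2],o["ft_force"])
rows(np.array([604,-120,64.]),3)
E
```

```text
2.8 [544.94292647 -75.91984527 171.70926937] [ 0.54254922 -0.05710748 -0.83808059] [ 0.64235591 -0.02355412 -0.76604444] [ 0.70564028 -0.15813006 -0.52503764]
[1, [0.02, -0.12, 0.48], [-0.02, -0.05, -0.01]],
[1, [0.03, -0.13, 0.47], [-0.01, -0.05, 0.0]],
[1, [0.06, -0.14, 0.47], [-0.02, -0.06, -0.01]],
```

View pics/t2.png

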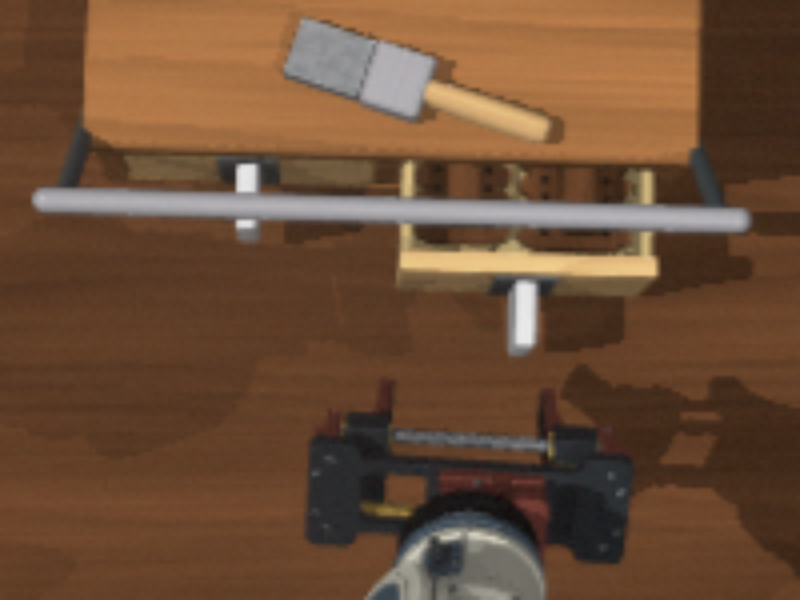

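The gripper is square to the pull (crop 523,320) but about 40 mm to its left, since some of the commanded motion was cut. Checking the joints.

```bash
python3 -c "
from h import *
o=get_obs();print(o['qpos'].round(3),o['qvel'].round(3))
rows(np.array([604,-120,64.])-75*toolR()[:,2],10)"
```

```text
[-0.184  0.249  2.218  0.412  0.109 -2.085] [ 0.01  -0.01   0.001 -0.066 -0.     0.061]
[1, [0.01, -0.04, 0.07], [0.0, -0.02, 0.0]],
[1, [0.02, -0.04, 0.07], [-0.01, -0.01, 0.0]],
[1, [0.01, -0.04, 0.07], [0.0, -0.02, -0.01]],
[1, [0.02, -0.04, 0.06], [-0.01, -0.01, 0.0]],
[1, [0.02, -0.04, 0.07], [0.0, -0.02, 0.0]],
[1, [0.02, -0.04, 0.07], [-0.01, -0.01, 0.0]],
[1, [0.02, -0.04, 0.07], [0.0, -0.02, -0.01]],
[1, [0.02, -0.04, 0.06], [-0.01, -0.01, 0.0]],
[1, [0.02, -0.04, 0.07], [0.0, -0.02, 0.0]],
[1, [0.02, -0.05, 0.06], [-0.01, -0.02, 0.0]],
```

```bash
cat > kin.py <<'E'
from h import *
o=get_obs();q=o['qpos']
A=[];b=[]
for q1,q2,q3,p,z in((1.158,.4238,1.6307,np.array([239.56,576.66,221.93]),np.array([0,0,-1.])),(q[0],q[1],q[2],o['ee_pos'],R.from_rotvec(o['orientation']).as_matrix()[:,2])):
    e=np.array([np.cos(q1),np.sin(q1),0])
    A.append([0,np.sin(q2),np.sin(q2+q3),z@e]);b.append(p@e)
    A.append([1,np.cos(q2),np.cos(q2+q3),z[2]]);b.append(p[2])
h,a2,a3,d6=np.linalg.solve(A,b);print("h a2 a3 d6",h,a2,a3,d6,"cond",np.linalg.cond(A))
def wrist(g,tilt):
    z=toolR(tilt)[:,2];w=np.array(g,float)+(pinch_z-d6)*z
    r=np.hypot(w[0],w[1]);s=w[2]-h;L=np.hypot(r,s)
    c=(L*L-a2*a2-a3*a3)/(2*a2*a3);q3=np.arccos(c);q2=np.arctan2(r,s)-np.arctan2(a3*np.sin(q3),a2+a3*np.cos(q3))
    q1=np.arctan2(w[1],w[0]);f=np.array([np.sin(q2+q3)*np.cos(q1),np.sin(q2+q3)*np.sin(q1),np.cos(q2+q3)])
    return q1,q2,q3,np.arccos(f@z),90-np.degrees(np.arcsin(np.cos(q2+q3)))-90
if __name__=="__main__":
  for n,g in(("Aopen",(604,-120,64)),("Ahome",(674,-123,64)),("Bhome",(681,59,64)),("Bopen",(561,64,64)),("Apre",(550,-118,128))):
    for t in(25,30,35,40,45,50,55): print(n,t,np.round(wrist(g,t),3))
E
python3 kin.py
```

```text
h a2 a3 d6 76.59755391979482 643.5426585212173 406.29542646996185 252.32562085401787 cond 29.748241334375788
Aopen 25 [-0.226  0.528  2.115  0.106 61.419]
Aopen 30 [-0.233  0.528  2.164  0.118 64.276]
Aopen 35 [-0.24   0.534  2.213  0.236 67.386]
Aopen 40 [-0.247  0.546  2.26   0.375 70.752]
Aopen 45 [-0.254  0.564  2.305  0.522 74.372]
Aopen 50 [-0.261  0.588  2.348  0.674 78.233]
Aopen 55 [-0.267  0.619  2.388  0.83  82.305]
Ahome 25 [-0.205  0.591  1.951  0.183 55.646]
Ahome 30 [-0.21   0.587  2.002  0.093 58.367]
Ahome 35 [-0.215  0.589  2.051  0.144 61.273]
Ahome 40 [-0.221  0.596  2.098  0.269 64.361]
Ahome 45 [-0.226  0.608  2.143  0.407 67.621]
Ahome 50 [-0.231  0.625  2.185  0.551 71.037]
Ahome 55 [-0.236  0.648  2.224  0.698 74.58 ]
Bhome 25 [ 0.107  0.589  1.956  0.175 55.807]
Bhome 30 [ 0.112  0.586  2.007  0.08  58.536]
Bhome 35 [ 0.116  0.587  2.056  0.138 61.453]
Bhome 40 [ 0.121  0.594  2.103  0.267 64.554]
Bhome 45 [ 0.125  0.606  2.148  0.407 67.83 ]
Bhome 50 [ 0.13   0.624  2.191  0.552 71.264]
Bhome 55 [ 0.134  0.647  2.23   0.7   74.828]
Bopen 25 [ 0.145  0.485  2.232  0.077 65.68 ]
Bopen 30 [ 0.152  0.488  2.282  0.172 68.711]
Bopen 35 [ 0.16   0.498  2.33   0.309 72.064]
Bopen 40 [ 0.168  0.515  2.378  0.457 75.755]
Bopen 45 [ 0.175  0.539  2.425  0.612 79.791]
Bopen 50 [ 0.183  0.57   2.47   0.774 84.168]
Bopen 55 [ 0.19   0.61   2.512  0.941 88.865]
Apre 25 [-0.248  0.376  2.166  0.193 55.649]
Apre 30 [-0.257  0.373  2.215  0.117 58.285]
Apre 35 [-0.265  0.375  2.265  0.162 61.218]
Apre 40 [-0.274  0.383  2.313  0.282 64.467]
Apre 45 [-0.283  0.397  2.361  0.422 68.046]
Apre 50 [-0.292  0.419  2.408  0.572 71.966]
Apre 55 [-0.3    0.448  2.453  0.73  76.226]
```

The needed lean passes the forearm's line, and j5 has reached its 0.11 limit. I have to flip the wrist (j4 near π), so I'll plan that in joint space and send it as jog rows.

```bash
cat > kin.py <<'E'
from h import *
from scipy.optimize import least_squares
H,A2,A3,D6=76.6,643.5,406.3,252.3
TILT=42
def fk(q):
    T=R.from_euler("ZYZYZ",[q[0],q[1]+q[2],q[3],q[4],q[5]+np.pi/2])
    s=q[1]+q[2];r=A2*np.sin(q[1])+A3*np.sin(s)
    return np.array([r*np.cos(q[0]),r*np.sin(q[0]),H+A2*np.cos(q[1])+A3*np.cos(s)])+D6*T.as_matrix()[:,2],T
HALF=R.from_euler("z",np.pi)
def pose(g,t=None):
    M=toolR(TILT if t is None else t);return np.array(g,float)+pinch_z*M[:,2],R.from_matrix(M)*HALF
LO=[-3,-.9,.09,-1.31,.11,-2.54];HI=[3,2.11,2.58,4.45,2.69,2.54]
def ik(g,t=None,q0=(-.2,.55,2.2,3.14,.35,-1.71)):
    p,T=pose(g,t)
    f=lambda q:np.r_[(fk(q)[0]-p)/100,(fk(q)[1].inv()*T).as_rotvec()]
    s=least_squares(f,q0,bounds=(LO,HI));
    if s.cost>1e-6: print("ik bad",s.cost)
    return s.x
def emit(poses,g=1):
    """rows following a list of (pos,R) from the measured pose"""
    o=get_obs();p=np.array(o["ee_pos"]);Rc=R.from_rotvec(o["orientation"])
    for pt,T in poses:
        s=np.round(Rc.inv().apply(pt-p)/100,2)+0.;r=np.round((Rc.inv()*T).as_rotvec()/np.radians(45),2)+0.
        print([g,s.tolist(),r.tolist()],end=",\n");p=p+Rc.apply(s*100);Rc=Rc*R.from_rotvec(r*np.radians(45))
def jpath(qa,qb,n): return [fk(qa+(qb-qa)*i/n) for i in range(1,n+1)]
def line(g,n,t=None):
    """straight path from measured pose"""
    o=get_obs();p=np.array(o["ee_pos"]);Rc=R.from_rotvec(o["orientation"]);pt,T=pose(g,t);D=(Rc.inv()*T).as_rotvec()
    return [(p+(pt-p)*i/n,Rc*R.from_rotvec(D*i/n)) for i in range(1,n+1)]
def st():
    o=get_obs();p=np.array(o["ee_pos"]);M=R.from_rotvec(o["orientation"]).as_matrix()
    print("t",o["t"],"grasp pt",(p-pinch_z*M[:,2]).round(1),"q",o["qpos"].round(2),"F",o["ft_force"].round(1),"w",round(o["width"],1),round(o["grasp_force"],1),"tilt",np.degrees(np.arccos(-M[2,2])).round(1),"y",M[:,1].round(3));return o
E
python3 - <<'E'
from kin import *
o=st();p,T=fk(o["qpos"]);print("fk err",p-o["ee_pos"],np.degrees((T.inv()*R.from_rotvec(o["orientation"])).magnitude()))
np.set_printoptions(precision=3,suppress=True)
Z=toolR(TILT)[:,2]
G=np.array([604,-120,64.])-105*Z
for g in(G,[604,-120,64],[674,-123,64],[681,59,64],[561,64,64]): print(ik(g))
qb=ik(G);qa=o["qpos"].copy()
w=qa.copy();w[1]-=.12;w[2]+=.03;w[3]=.5;w[4]=.2;w[5]=-2.0
print(fk(w)[0]);
P=jpath(qa,w,5)+jpath(w,qb,25);print(min(x[0][2] for x in P))
emit(P)
E
```

```text
t 2.8 grasp pt [534.8 -74.9 187.4] q [-0.18  0.25  2.22  0.41  0.11 -2.08] F [ 0.7 -0.2 -0.5] w 88.2 0.0 tilt 33.1 y [ 0.073  0.997 -0.021]Traceback (most recent call last):
  File "<stdin>", line 2, in <module>
  File "kin.py", line 6, in fk
    T=R.from_euler("ZYZYZ",[q[0],q[1]+q[2],q[3],q[4],q[5]+np.pi/2])
  File "scipy/spatial/transform/_rotation.pyx", line 1413, in scipy.spatial.transform._rotation.Rotation.from_euler
ValueError: Expected axis specification to be a non-empty string of upto 3 characters, got ZYZYZ
```

```bash
sed -i 's|T=R.from_euler("ZYZYZ".*|T=R.from_euler("ZYZ",[q[0],q[1]+q[2],q[3]])*R.from_euler("YZ",[q[4],q[5]+np.pi/2])|' kin.py
python3 - <<'E'
from kin import *
o=st();p,T=fk(o["qpos"]);print("fk err",p-o["ee_pos"],np.degrees((T.inv()*R.from_rotvec(o["orientation"])).magnitude()))
np.set_printoptions(precision=3,suppress=True)
Z=toolR(TILT)[:,2]
G=np.array([604,-120,64.])-105*Z
for g in(G,[604,-120,64],[674,-123,64],[681,59,64],[561,64,64]): print(ik(g))
qb=ik(G);qa=o["qpos"].copy()
w=qa.copy();w[1]-=.12;w[2]+=.03;w[3]=.5;w[4]=.2;w[5]=-2.0
print(fk(w)[0]);
P=jpath(qa,w,5)+jpath(w,qb,25);print(min(x[0][2] for x in P))
emit(P)
E
```

```text
t 2.8 grasp pt [534.8 -74.9 187.4] q [-0.18  0.25  2.22  0.41  0.11 -2.08] F [ 0.7 -0.2 -0.5] w 88.2 0.0 tilt 33.1 y [ 0.073  0.997 -0.021]
fk err [ -2.6606293  -14.13998813  -0.0209969 ] 4.394370912590647e-14
[-0.288  0.346  2.349  2.578  0.317 -1.219]
[-0.25   0.552  2.278  2.797  0.433 -1.416]
[-0.223  0.6    2.116  2.741  0.323 -1.328]
[ 0.123  0.598  2.122  3.483  0.322 -1.777]
[ 0.171  0.523  2.397  3.423  0.518 -1.662]
[499.483 -68.763 212.913]
128.133398438699
[1, [0.04, -0.11, -0.13], [-0.01, 0.0, 0.04]],
[1, [0.03, 0.03, -0.11], [-0.01, -0.01, 0.05]],
[1, [0.03, 0.04, -0.12], [-0.02, 0.0, 0.04]],
[1, [0.03, 0.03, -0.12], [-0.01, 0.0, 0.04]],
[1, [0.04, 0.04, -0.11], [-0.02, -0.01, 0.04]],
[1, [0.03, 0.02, 0.04], [-0.01, 0.01, 0.15]],
[1, [0.03, 0.01, 0.04], [-0.02, 0.02, 0.15]],
[1, [0.02, 0.01, 0.05], [-0.01, 0.01, 0.15]],
[1, [0.02, 0.0, 0.04], [-0.02, 0.01, 0.15]],
[1, [0.01, 0.01, 0.04], [-0.01, 0.01, 0.15]],
[1, [0.02, 0.0, 0.04], [-0.01, 0.01, 0.15]],
[1, [0.0, 0.0, 0.04], [-0.02, 0.01, 0.15]],
[1, [0.01, 0.0, 0.04], [-0.01, 0.01, 0.15]],
[1, [-0.01, 0.0, 0.04], [-0.01, 0.0, 0.15]],
[1, [0.0, 0.0, 0.04], [-0.01, 0.01, 0.15]],
[1, [-0.01, 0.0, 0.03], [-0.01, 0.0, 0.15]],
[1, [-0.02, 0.01, 0.04], [-0.02, 0.01, 0.15]],
[1, [-0.02, 0.0, 0.04], [-0.01, 0.0, 0.15]],
[1, [-0.02, 0.02, 0.03], [-0.01, 0.0, 0.15]],
[1, [-0.03, 0.01, 0.04], [-0.02, 0.0, 0.15]],
[1, [-0.03, 0.02, 0.03], [-0.01, 0.0, 0.15]],
[1, [-0.03, 0.02, 0.04], [-0.02, 0.0, 0.15]],
[1, [-0.03, 0.03, 0.03], [-0.01, 0.0, 0.15]],
[1, [-0.04, 0.04, 0.04], [-0.02, 0.0, 0.15]],
[1, [-0.04, 0.04, 0.03], [-0.02, 0.0, 0.15]],
[1, [-0.03, 0.05, 0.03], [-0.02, 0.0, 0.15]],
[1, [-0.04, 0.05, 0.03], [-0.03, 0.0, 0.15]],
[1, [-0.03, 0.06, 0.03], [-0.02, 0.0, 0.15]],
[1, [-0.04, 0.06, 0.03], [-0.03, 0.0, 0.15]],
[1, [-0.02, 0.08, 0.04], [-0.03, 0.0, 0.14]],
```

Orientation FK matches exactly; position is off by a constant sideways offset of about 13 mm. I'll add that and replan.

```bash
sed -i 's|return np.array(\[r\*np.cos(q\[0\]),r\*np.sin(q\[0\])|return np.array([r*np.cos(q[0])-13*np.sin(q[0]),r*np.sin(q[0])+13*np.cos(q[0])|' kin.py
python3 - <<'E'
from kin import *
o=st();p,T=fk(o["qpos"]);print("fk err",p-o["ee_pos"])
Z=toolR(TILT)[:,2]
qb=ik(np.array([604,-120,64.])-105*Z);qa=o["qpos"].copy();print(qb)
w=qa.copy();w[1]-=.12;w[2]+=.03;w[3]=.5;w[4]=.2;w[5]=-2.0
emit(jpath(qa,w,5)+jpath(w,qb,25))
E
```

```text
t 2.8 grasp pt [534.8 -74.9 187.4] q [-0.18  0.25  2.22  0.41  0.11 -2.08] F [ 0.7 -0.2 -0.5] w 88.2 0.0 tilt 33.1 y [ 0.073  0.997 -0.021]
fk err [-0.27585268 -1.36059689 -0.0209969 ]
[-0.32064023  0.34561139  2.34920826  2.51355896  0.32476637 -1.18166584]
[1, [0.03, 0.02, -0.12], [-0.01, 0.0, 0.04]],
[1, [0.02, 0.03, -0.12], [-0.01, -0.01, 0.05]],
[1, [0.04, 0.04, -0.12], [-0.02, 0.0, 0.04]],
[1, [0.03, 0.03, -0.11], [-0.01, 0.0, 0.04]],
[1, [0.04, 0.04, -0.12], [-0.02, -0.01, 0.04]],
[1, [0.03, 0.01, 0.05], [-0.01, 0.01, 0.15]],
[1, [0.02, 0.0, 0.04], [-0.02, 0.02, 0.15]],
[1, [0.02, 0.0, 0.04], [-0.01, 0.01, 0.15]],
[1, [0.02, 0.0, 0.04], [-0.01, 0.01, 0.15]],
[1, [0.02, 0.0, 0.04], [-0.02, 0.01, 0.15]],
[1, [0.01, 0.0, 0.04], [-0.01, 0.01, 0.15]],
[1, [0.0, -0.01, 0.04], [-0.01, 0.01, 0.15]],
[1, [0.0, 0.0, 0.04], [-0.01, 0.01, 0.15]],
[1, [-0.01, -0.01, 0.04], [-0.01, 0.0, 0.15]],
[1, [-0.01, 0.0, 0.04], [-0.01, 0.01, 0.15]],
[1, [-0.01, 0.0, 0.04], [-0.01, 0.0, 0.15]],
[1, [-0.02, 0.01, 0.03], [-0.02, 0.01, 0.15]],
[1, [-0.03, 0.0, 0.04], [-0.01, 0.0, 0.15]],
[1, [-0.02, 0.01, 0.03], [-0.01, 0.0, 0.15]],
[1, [-0.03, 0.02, 0.04], [-0.01, 0.01, 0.16]],
[1, [-0.04, 0.02, 0.03], [-0.02, 0.0, 0.15]],
[1, [-0.03, 0.03, 0.03], [-0.02, 0.0, 0.15]],
[1, [-0.04, 0.03, 0.04], [-0.01, 0.0, 0.14]],
[1, [-0.04, 0.04, 0.03], [-0.02, 0.0, 0.15]],
[1, [-0.04, 0.04, 0.03], [-0.02, 0.0, 0.15]],
[1, [-0.03, 0.05, 0.03], [-0.03, 0.0, 0.15]],
[1, [-0.04, 0.06, 0.03], [-0.02, 0.0, 0.15]],
[1, [-0.03, 0.07, 0.03], [-0.02, 0.0, 0.15]],
[1, [-0.04, 0.07, 0.03], [-0.03, 0.0, 0.15]],
[1, [-0.03, 0.07, 0.03], [-0.03, 0.0, 0.14]],
```

>>> {"method": "jog_arm", "body": {"commands": [[1,[0.03,0.02,-0.12],[-0.01,0,0.04]],[1,[0.02,0.03,-0.12],[-0.01,-0.01,0.05]],[1,[0.04,0.04,-0.12],[-0.02,0,0.04]],[1,[0.03,0.03,-0.11],[-0.01,0,0.04]],[1,[0.04,0.04,-0.12],[-0.02,-0.01,0.04]],[1,[0.03,0.01,0.05],[-0.01,0.01,0.15]],[1,[0.02,0,0.04],[-0.02,0.02,0.15]],[1,[0.02,0,0.04],[-0.01,0.01,0.15]]]}}

```text
t: 3.6
ee_pos: [503.4, -52.3, 198.9]
orientation: [0.713, 2.481, 0.262]
ft_force: [-0.4, -0.1, -0.1]
width: 88.3
grasp_force: 0.0
```

```bash
python3 - <<'E'
from kin import *
o=st()
qb=ik(np.array([604,-120,64.])-105*toolR(TILT)[:,2])
emit(jpath(o["qpos"],qb,22))
E
```

```text
t 3.6 grasp pt [493.1 -52.9 214.6] q [-0.22  0.13  2.28  0.76  0.23 -1.94] F [-0.4 -0.1 -0.1] w 88.3 0.0 tilt 33.4 y [0.435 0.841 0.322]
[1, [0.09, -0.09, -0.06], [-0.01, 0.01, 0.15]],
[1, [0.01, 0.0, 0.05], [-0.02, 0.01, 0.15]],
[1, [0.0, 0.01, 0.04], [-0.01, 0.01, 0.15]],
[1, [0.0, 0.0, 0.04], [-0.01, 0.01, 0.15]],
[1, [0.0, 0.0, 0.05], [-0.02, 0.0, 0.15]],
[1, [-0.01, 0.01, 0.04], [-0.01, 0.01, 0.15]],
[1, [-0.01, 0.0, 0.04], [-0.01, 0.0, 0.15]],
[1, [-0.01, 0.01, 0.04], [-0.01, 0.01, 0.15]],
[1, [-0.02, 0.01, 0.05], [-0.01, 0.0, 0.15]],
[1, [-0.03, 0.01, 0.04], [-0.01, 0.01, 0.15]],
[1, [-0.02, 0.01, 0.04], [-0.02, 0.0, 0.15]],
[1, [-0.03, 0.02, 0.04], [-0.01, 0.0, 0.15]],
[1, [-0.03, 0.03, 0.03], [-0.02, 0.0, 0.15]],
[1, [-0.04, 0.03, 0.04], [-0.01, 0.0, 0.15]],
[1, [-0.03, 0.03, 0.04], [-0.02, 0.0, 0.15]],
[1, [-0.04, 0.04, 0.04], [-0.02, 0.0, 0.15]],
[1, [-0.03, 0.04, 0.04], [-0.02, 0.0, 0.15]],
[1, [-0.04, 0.05, 0.03], [-0.02, 0.0, 0.15]],
[1, [-0.03, 0.06, 0.04], [-0.02, 0.0, 0.15]],
[1, [-0.03, 0.06, 0.04], [-0.03, 0.0, 0.15]],
[1, [-0.03, 0.07, 0.03], [-0.02, 0.0, 0.14]],
[1, [-0.03, 0.07, 0.04], [-0.03, 0.0, 0.15]],
```

>>> {"method": "jog_arm", "body": {"commands": [[1,[0.01,0,0],[-0.01,0.01,0.15]],[1,[0.01,0,0.03],[-0.02,0.01,0.15]],[1,[0,0.01,0.04],[-0.01,0.01,0.15]],[1,[0,0,0.04],[-0.01,0.01,0.15]],[1,[0,0,0.04],[-0.02,0,0.15]],[1,[-0.01,0.01,0.04],[-0.01,0.01,0.15]],[1,[-0.01,0,0.04],[-0.01,0,0.15]],[1,[-0.01,0.01,0.04],[-0.01,0.01,0.15]],[1,[-0.02,0.01,0.04],[-0.01,0,0.15]],[1,[-0.03,0.01,0.04],[-0.01,0.01,0.15]]]}}

```text
t: 4.6
ee_pos: [526.4, -53.9, 171.4]
orientation: [2.054, 1.779, 0.793]
ft_force: [0.5, 1.0, -0.6]
width: 87.4
grasp_force: 0.0
```

```bash
python3 - <<'E'
from kin import *
o=st();print(fk(o["qpos"])[0]-o["ee_pos"])
qb=ik(np.array([604,-120,64.])-105*toolR(TILT)[:,2]);print(qb.round(2))
emit(jpath(o["qpos"],qb,16))
E
```

```text
t 4.6 grasp pt [515.3 -56.2 186.4] q [-0.29  0.25  2.28  1.46  0.29 -1.51] F [ 0.5  1.  -0.6] w 87.4 0.0 tilt 37.0 y [ 0.804 -0.181  0.566]
[  1.98576506 -16.63763151  -3.03776948]
[-0.32  0.35  2.35  2.51  0.32 -1.18]
[1, [-0.18, 0.03, 0.04], [-0.01, 0.0, 0.11]],
[1, [-0.01, 0.01, 0.03], [-0.01, 0.01, 0.12]],
[1, [-0.01, 0.01, 0.03], [-0.02, 0.0, 0.11]],
[1, [-0.02, 0.01, 0.02], [-0.01, 0.0, 0.11]],
[1, [-0.02, 0.01, 0.03], [-0.01, 0.0, 0.11]],
[1, [-0.02, 0.01, 0.02], [-0.01, 0.0, 0.11]],
[1, [-0.02, 0.02, 0.03], [-0.02, 0.0, 0.12]],
[1, [-0.03, 0.02, 0.02], [-0.01, 0.0, 0.11]],
[1, [-0.02, 0.02, 0.03], [-0.02, 0.0, 0.11]],
[1, [-0.03, 0.03, 0.02], [-0.01, 0.0, 0.11]],
[1, [-0.03, 0.03, 0.02], [-0.02, 0.0, 0.11]],
[1, [-0.03, 0.03, 0.03], [-0.02, 0.0, 0.12]],
[1, [-0.03, 0.04, 0.02], [-0.02, -0.01, 0.11]],
[1, [-0.03, 0.04, 0.02], [-0.02, 0.0, 0.11]],
[1, [-0.03, 0.04, 0.02], [-0.02, 0.0, 0.11]],
[1, [-0.02, 0.05, 0.03], [-0.02, 0.0, 0.11]],
```

>>> {"method": "jog_arm", "body": {"commands": [[1,[-0.03,0.01,0.02],[-0.01,0,0.11]],[1,[-0.02,0.01,0.03],[-0.01,0.01,0.12]],[1,[-0.02,0.01,0.03],[-0.02,0,0.11]],[1,[-0.02,0.01,0.02],[-0.01,0,0.11]],[1,[-0.02,0.01,0.03],[-0.01,0,0.11]],[1,[-0.02,0.01,0.02],[-0.01,0,0.11]],[1,[-0.02,0.02,0.03],[-0.02,0,0.12]],[1,[-0.03,0.02,0.02],[-0.01,0,0.11]],[1,[-0.02,0.02,0.02],[-0.02,0,0.11]],[1,[-0.03,0.03,0.02],[-0.01,0,0.11]]]}}

```text
t: 5.6
ee_pos: [542.3, -78.2, 149.9]
orientation: [2.744, 0.739, 1.059]
ft_force: [1.1, -0.1, 0.4]
width: 87.8
grasp_force: 0.0
```

```bash
python3 - <<'E'
from kin import *
o=st();print(fk(o["qpos"])[0]-o["ee_pos"])
emit(line(np.array([604,-120,64.])-85*toolR(TILT)[:,2],12))
E
```

```text
t 5.6 grasp pt [530.  -79.5 163.9] q [-0.32  0.34  2.3   2.1   0.32 -1.3 ] F [ 1.1 -0.1  0.4] w 87.8 0.0 tilt 41.3 y [ 0.402 -0.875  0.268]
[ 15.9459309  -20.74678909 -10.48696785]
[1, [-0.03, 0.03, 0.03], [-0.01, 0.0, 0.06]],
[1, [-0.02, 0.02, 0.03], [-0.01, 0.0, 0.05]],
[1, [-0.02, 0.03, 0.03], [-0.01, 0.0, 0.06]],
[1, [-0.02, 0.03, 0.03], [-0.01, 0.0, 0.05]],
[1, [-0.02, 0.03, 0.03], [-0.01, 0.0, 0.06]],
[1, [-0.02, 0.03, 0.03], [-0.01, -0.01, 0.05]],
[1, [-0.02, 0.03, 0.04], [-0.01, 0.0, 0.06]],
[1, [-0.01, 0.04, 0.03], [-0.01, 0.0, 0.06]],
[1, [-0.02, 0.03, 0.03], [-0.01, 0.0, 0.05]],
[1, [-0.01, 0.03, 0.03], [-0.01, 0.0, 0.06]],
[1, [-0.01, 0.03, 0.03], [-0.01, 0.0, 0.05]],
[1, [-0.01, 0.04, 0.04], [-0.01, 0.0, 0.06]],
```

>>> {"method": "jog_arm", "body": {"commands": [[1,[-0.03,0.03,0.03],[-0.01,0,0.06]],[1,[-0.02,0.03,0.03],[-0.01,0,0.06]],[1,[-0.02,0.03,0.03],[-0.01,0,0.06]],[1,[-0.02,0.03,0.03],[-0.01,0,0.06]],[1,[-0.02,0.04,0.04],[-0.01,0,0.07]],[1,[-0.02,0.04,0.04],[-0.01,-0.01,0.07]],[1,[-0.02,0.04,0.04],[-0.02,0,0.07]],[1,[-0.02,0.04,0.04],[-0.02,0,0.07]],[1,[-0.02,0.04,0.04],[-0.02,0,0.07]],[1,[-0.02,0.04,0.04],[-0.01,0,0.07]]]}}

```text
t: 6.6
ee_pos: [559.6, -117.3, 115.3]
orientation: [2.914, -0.042, 1.12]
ft_force: [0.3, 0.1, 0.0]
width: 88.1
grasp_force: 0.0
```

```bash
python3 - <<'E'
from kin import *
o=st()
emit(line(np.array([604,-120,64.])-60*toolR(TILT)[:,2],4))
E
```

```text
t 6.6 grasp pt [ 547.1 -116.7  129.1] q [-0.33  0.45  2.28  2.56  0.35 -1.24] F [0.3 0.1 0. ] w 88.1 0.0 tilt 42.1 y [-0.032 -0.999  0.009]
[1, [0.0, 0.0, 0.07], [0.0, 0.0, 0.0]],
[1, [-0.01, 0.01, 0.06], [0.0, 0.0, 0.01]],
[1, [0.0, 0.0, 0.07], [0.0, 0.0, 0.0]],
[1, [0.0, 0.0, 0.07], [0.0, 0.0, 0.0]],
```

>>> {"method": "jog_arm", "body": {"commands": [[1,[-0.01,0.01,0.14],[0,0,0]],[1,[0,0.01,0.14],[0,0,0]],[1,[0,0,0.14],[0,0,0]],[1,[0,0,0.14],[0,0,0]],[1,[0,0,0.14],[0,0,0]],[1,[0,0,0.14],[0,0,0]],[1,[0,0,0],[0,0,0]]]}}

```text
t: 7.3
ee_pos: [616.1, -122.8, 51.5]
orientation: [2.911, -0.039, 1.12]
ft_force: [0.1, -0.2, -0.0]
width: 88.0
grasp_force: 0.0
```

```bash
python3 - <<'E'
from kin import *
st()
d=cam("top");cv2.imwrite("pics/t3.png",cv2.resize(d["image"][150:300,270:470],(800,600)))
E
```

```text
t 7.3 grasp pt [ 603.6 -122.3   65.3] q [-0.3   0.64  2.16  2.71  0.41 -1.38] F [ 0.1 -0.2 -0. ] w 88.0 0.0 tilt 42.1 y [-0.031 -0.999  0.012]
```

View pics/t3.png

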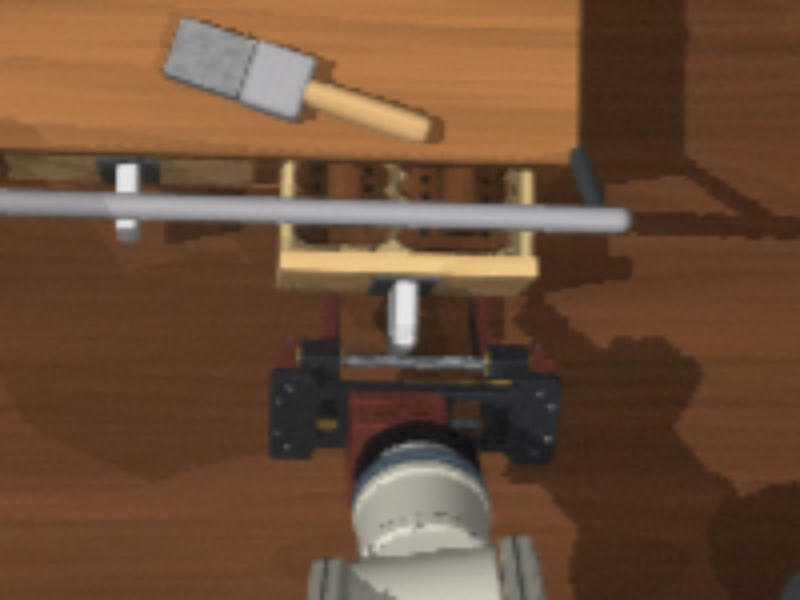

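The fingers straddle pull_a (crop 404,315), nearly centred. Closing the gripper.

>>> {"method": "jog_arm", "body": {"commands": [[-1,[0,0,0],[0,0,0]],[-1,[0,0,0],[0,0,0]],[-1,[0,0,0],[0,0,0]],[-1,[0,0,0],[0,0,0]],[-1,[0,0,0],[0,0,0]],[-1,[0,0,0],[0,0,0]],[-1,[0,0,0],[0,0,0]]]}}

```text
t: 8.05
ee_pos: [615.3, -123.6, 52.7]
orientation: [2.909, -0.04, 1.12]
ft_force: [-0.6, -0.2, 0.3]
width: 35.4
grasp_force: 0.0
```

```bash
python3 - <<'E'
from kin import *
st()
g=np.array(get_obs()["ee_pos"])-pinch_z*R.from_rotvec(get_obs()["orientation"]).as_matrix()[:,2]
emit(line(g+72*cx,8),-1)
E
```

```text
t 8.05 grasp pt [ 602.8 -123.    66.5] q [-0.3   0.64  2.17  2.71  0.41 -1.38] F [-0.6 -0.2  0.3] w 35.4 0.0 tilt 42.1 y [-0.033 -0.999  0.013]
[-1, [0.07, 0.0, 0.06], [0.0, 0.0, 0.0]],
[-1, [0.06, 0.0, 0.06], [0.0, 0.0, 0.0]],
[-1, [0.07, 0.0, 0.06], [0.0, 0.0, 0.01]],
[-1, [0.07, 0.0, 0.06], [0.0, 0.0, 0.0]],
[-1, [0.06, 0.0, 0.06], [0.01, 0.0, 0.0]],
[-1, [0.07, 0.0, 0.06], [0.0, 0.0, 0.0]],
[-1, [0.07, 0.0, 0.06], [0.0, 0.0, 0.0]],
[-1, [0.06, 0.0, 0.06], [0.0, 0.0, 0.01]],
```

>>> {"method": "jog_arm", "body": {"commands": [[-1,[0,0,0],[0,0,0]],[-1,[0,0,0],[0,0,0]],[-1,[0,0,0],[0,0,0]],[-1,[0,0,0],[0,0,0]],[-1,[0,0,0],[0,0,0]],[-1,[0.07,0,0.06],[0,0,0]],[-1,[0.06,0,0.06],[0,0,0]],[-1,[0.07,0,0.06],[0,0,0]],[-1,[0.07,0,0.06],[0,0,0]]]}}

```text
t: 8.95
ee_pos: [651.0, -122.3, 52.5]
orientation: [2.911, -0.035, 1.12]
ft_force: [-1.0, 12.4, 0.5]
width: 14.0
grasp_force: 30.0
```

>>> {"method": "jog_arm", "body": {"commands": [[-1,[0.06,0,0.06],[0,0,0]],[-1,[0.07,0,0.06],[0,0,0]],[-1,[0.03,0,0.03],[0,0,0]],[-1,[0.03,0,0.03],[0,0,0]],[-1,[0.03,0,0.03],[0,0,0]],[-1,[0,0,0],[0,0,0]]]}}

```text
t: 9.55
ee_pos: [683.0, -123.6, 52.6]
orientation: [2.909, -0.035, 1.125]
ft_force: [6.1, 10.9, -1.8]
width: 13.9
grasp_force: 30.0
```

```bash
python3 - <<'E'
from kin import *
st()
E
```

```text
t 9.55 grasp pt [ 670.4 -123.    66.5] q [-0.26  0.67  2.03  2.66  0.32 -1.29] F [ 6.1 10.9 -1.8] w 13.9 30.0 tilt 42.3 y [-0.029 -1.     0.013]
```

>>> {"method": "jog_arm", "body": {"commands": [[-1,[0.03,0,0.03],[0,0,0]],[-1,[0.02,0,0.02],[0,0,0]],[-1,[0,0,0],[0,0,0]]]}}

```text
t: 9.85
ee_pos: [687.1, -123.7, 52.2]
orientation: [2.911, -0.036, 1.12]
ft_force: [-15.7, 11.1, 17.3]
width: 14.1
grasp_force: 30.0
```

```bash
python3 - <<'E'
from kin import *
st()
E
```

```text
t 9.85 grasp pt [ 674.5 -123.2   66.1] q [-0.26  0.67  2.02  2.65  0.31 -1.28] F [-15.7  11.1  17.3] w 14.1 30.0 tilt 42.1 y [-0.03  -0.999  0.012]
```

The drawer met its hard stop at grasp x=674.5, as predicted for home. Releasing and backing off along the tool axis.

>>> {"method": "jog_arm", "body": {"commands": [[1,[-0.02,0,-0.02],[0,0,0]],[1,[0,0,0],[0,0,0]],[1,[0,0,0],[0,0,0]],[1,[0,0,0],[0,0,0]],[1,[0,0,0],[0,0,0]],[1,[0,0,-0.1],[0,0,0]],[1,[0,0,-0.2],[0,0,0]],[1,[0,0,-0.3],[0,0,0]],[1,[0,0,-0.3],[0,0,0]]]}}

```text
t: 10.75
ee_pos: [624.4, -122.9, 119.1]
orientation: [2.91, -0.04, 1.119]
ft_force: [-0.3, 0.4, 1.0]
width: 82.6
grasp_force: 0.0
```

```bash
python3 - <<'E'
from kin import *
st()
d=cam("top");cv2.imwrite("pics/t4.png",cv2.resize(d["image"][150:300,240:440],(800,600)))
P=cloud(d);v,u=np.mgrid[0:480,0:640]
for n,b in(("A",(355,385,185,240)),("B",(295,310,188,213))):
    m=(u>b[0])&(u<b[1])&(v>b[2])&(v<b[3])&(abs(P[...,2]-94)<4)&(d["image"].min(-1)>110);print(n,P[m].min(0),P[m].max(0),P[m].mean(0))
G=np.array([681,60,64.])-85*toolR(TILT)[:,2]
emit(line(G,10))
E
```

```text
t 10.75 grasp pt [ 611.9 -122.3  133. ] q [-0.29  0.49  2.15  2.47  0.27 -1.12] F [-0.3  0.4  1. ] w 82.6 0.0 tilt 42.1 y [-0.033 -0.999  0.013]
A [ 657.86321263 -129.59468214   90.01503987] [ 700.08314694 -115.8259032    97.64956096] [ 685.34781472 -122.42573882   93.66836756]
B [666.39884972  51.9097919   90.07859089] [706.84106258  65.00329309  97.17433641] [690.97799842  59.3177385   93.72561773]
[1, [0.0, -0.18, 0.01], [0.0, 0.0, 0.0]],
[1, [0.0, -0.19, 0.01], [0.0, 0.0, 0.0]],
[1, [0.01, -0.18, 0.01], [0.0, 0.0, 0.0]],
[1, [0.0, -0.19, 0.01], [0.0, 0.0, 0.01]],
[1, [0.0, -0.18, 0.01], [0.0, 0.0, 0.0]],
[1, [0.0, -0.19, 0.01], [0.01, 0.0, 0.0]],
[1, [0.0, -0.18, 0.01], [0.0, 0.0, 0.0]],
[1, [0.0, -0.19, 0.01], [0.0, 0.0, 0.0]],
[1, [0.0, -0.18, 0.01], [0.0, 0.0, 0.0]],
[1, [0.0, -0.19, 0.01], [0.0, 0.0, 0.0]],
```

View pics/t4.png

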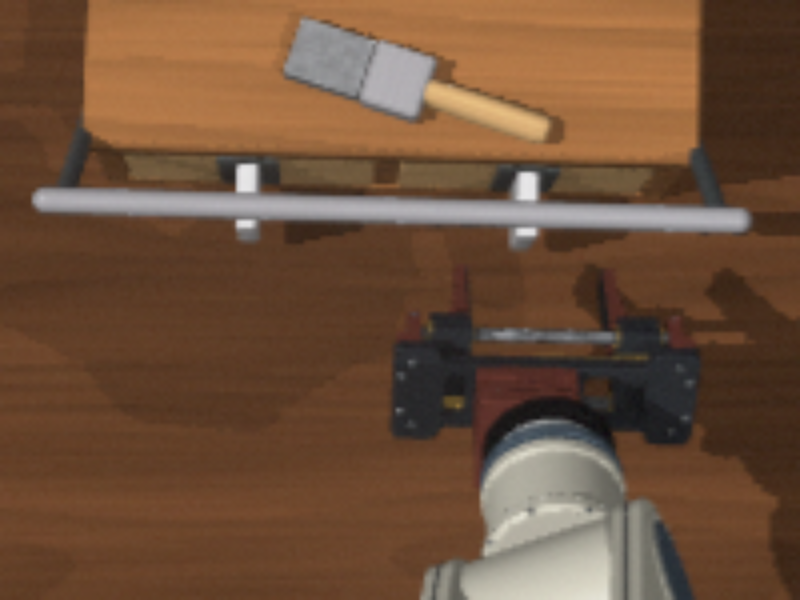

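The open drawer is home: both fronts are now in line, with pull_a at crop (525,210) and pull_b at (247,205). Moving across to pull_b.

>>> {"method": "jog_arm", "body": {"commands": [[1,[0,-0.18,0.01],[0,0,0]],[1,[0,-0.19,0.01],[0,0,0]],[1,[0.01,-0.18,0.01],[0,0,0]],[1,[0,-0.19,0.01],[0,0,0.01]],[1,[0,-0.18,0.01],[0,0,0]],[1,[0,-0.19,0.01],[0.01,0,0]],[1,[0,-0.18,0.01],[0,0,0]],[1,[0,-0.19,0.01],[0,0,0]],[1,[0,-0.18,0.01],[0,0,0]],[1,[0,-0.19,0.01],[0,0,0]]]}}

```text
t: 11.8
ee_pos: [639.4, 62.2, 110.5]
orientation: [2.918, -0.048, 1.124]
ft_force: [0.5, -0.1, -0.0]
width: 87.5
grasp_force: 0.0
```

```bash
python3 - <<'E'
from kin import *
st()
emit(line([681,60,64.],8))
E
```

```text
t 11.8 grasp pt [626.8  62.6 124.4] q [ 0.13  0.51  2.14  3.6   0.26 -1.89] F [ 0.5 -0.1 -0. ] w 87.5 0.0 tilt 42.1 y [-0.033 -0.999  0.002]
[1, [0.0, 0.0, 0.1], [0.0, 0.0, 0.0]],
[1, [0.0, 0.0, 0.1], [0.0, 0.0, 0.0]],
[1, [0.0, 0.0, 0.1], [0.0, 0.0, 0.0]],
[1, [0.0, 0.0, 0.11], [0.0, 0.0, 0.0]],
[1, [0.0, 0.0, 0.1], [0.0, 0.0, 0.0]],
[1, [0.0, 0.01, 0.1], [0.0, 0.0, 0.0]],
[1, [0.0, 0.0, 0.1], [0.0, 0.0, 0.0]],
[1, [0.0, 0.0, 0.1], [0.0, 0.0, 0.0]],
```

>>> {"method": "jog_arm", "body": {"commands": [[1,[0,0.01,0.13],[0,0,0]],[1,[0,0,0.14],[0,0,0]],[1,[0,0,0.14],[0,0,0]],[1,[0,0,0.14],[0,0,0]],[1,[0,0,0.14],[0,0,0]],[1,[0,0,0.12],[0,0,0]],[1,[0,0,0],[0,0,0]]]}}

```text
t: 12.5
ee_pos: [694.3, 58.2, 48.9]
orientation: [2.919, -0.048, 1.123]
ft_force: [-0.0, 0.5, -0.5]
width: 87.7
grasp_force: 0.0
```

>>> {"method": "jog_arm", "body": {"commands": [[-1,[0,0,0],[0,0,0]],[-1,[0,0,0],[0,0,0]],[-1,[0,0,0],[0,0,0]],[-1,[0,0,0],[0,0,0]],[-1,[0,0,0],[0,0,0]],[-1,[0,0,0],[0,0,0]],[-1,[0,0,0],[0,0,0]],[-1,[0,0,0],[0,0,0]],[-1,[0,0,0],[0,0,0]],[-1,[0,0,0],[0,0,0]]]}}

```text
t: 13.5
ee_pos: [693.7, 58.4, 50.4]
orientation: [2.918, -0.049, 1.124]
ft_force: [-1.9, 2.2, 1.2]
width: 14.0
grasp_force: 30.0
```

```bash
python3 - <<'E'
from kin import *
st()
emit([(get_obs()["ee_pos"]-cx*12*i,R.from_rotvec(get_obs()["orientation"])) for i in range(1,11)],-1)
E
```

```text
t 13.5 grasp pt [681.2  58.8  64.3] q [ 0.11  0.68  2.02  3.48  0.3  -1.78] F [-1.9  2.2  1.2] w 14.0 30.0 tilt 42.1 y [-0.034 -0.999  0.002]
[-1, [-0.09, 0.0, -0.08], [0.0, 0.0, 0.0]],
[-1, [-0.09, 0.0, -0.08], [0.0, 0.0, 0.0]],
[-1, [-0.09, 0.0, -0.08], [0.0, 0.0, 0.0]],
[-1, [-0.09, 0.0, -0.08], [0.0, 0.0, 0.0]],
[-1, [-0.08, 0.0, -0.08], [0.0, 0.0, 0.0]],
[-1, [-0.09, 0.0, -0.08], [0.0, 0.0, 0.0]],
[-1, [-0.09, 0.0, -0.08], [0.0, 0.0, 0.0]],
[-1, [-0.09, 0.0, -0.08], [0.0, 0.0, 0.0]],
[-1, [-0.09, 0.0, -0.08], [0.0, 0.0, 0.0]],
[-1, [-0.09, 0.0, -0.09], [0.0, 0.0, 0.0]],
```

>>> {"method": "jog_arm", "body": {"commands": [[-1,[-0.03,0,-0.03],[0,0,0]],[-1,[-0.03,0,-0.03],[0,0,0]],[-1,[-0.04,0,-0.03],[0,0,0]],[-1,[-0.04,0,-0.04],[0,0,0]],[-1,[-0.09,0,-0.08],[0,0,0]],[-1,[-0.09,0,-0.08],[0,0,0]],[-1,[-0.09,0,-0.08],[0,0,0]],[-1,[-0.08,0,-0.07],[0,0,0]],[-1,[-0.08,0,-0.07],[0,0,0]]]}}

```text
t: 14.4
ee_pos: [616.6, 61.3, 50.4]
orientation: [2.918, -0.047, 1.126]
ft_force: [1.7, -0.4, -0.5]
width: 13.9
grasp_force: 30.0
```

```bash
python3 - <<'E'
from kin import *
o=st()
M=R.from_rotvec(o["orientation"]).as_matrix();print((M.T@(-cx)).round(3))
print("out so far",(np.array([681.2,58.8,64.3])-(o["ee_pos"]-pinch_z*M[:,2]))@cx)
E
```

```text
t 14.4 grasp pt [604.   61.8  64.2] q [ 0.14  0.64  2.18  3.43  0.42 -1.71] F [ 1.7 -0.4 -0.5] w 13.9 30.0 tilt 42.2 y [-0.033 -0.999  0.002]
[-0.741 -0.004 -0.672]
out so far 77.23954462188786
```

>>> {"method": "jog_arm", "body": {"commands": [[-1,[-0.07,0,-0.07],[0,0,0]],[-1,[-0.08,0,-0.07],[0,0,0]],[-1,[-0.06,0,-0.05],[0,0,0]],[-1,[-0.04,0,-0.03],[0,0,0]],[-1,[-0.03,0,-0.03],[0,0,0]],[-1,[-0.03,0,-0.02],[0,0,0]],[-1,[0,0,0],[0,0,0]]]}}

```text
t: 15.1
ee_pos: [576.8, 62.8, 50.4]
orientation: [2.917, -0.047, 1.129]
ft_force: [-1.6, 2.6, 10.2]
width: 13.7
grasp_force: 30.0
```

```bash
python3 - <<'E'
from kin import *
o=st()
M=R.from_rotvec(o["orientation"]).as_matrix()
print("out so far",(np.array([681.2,58.8,64.3])-(o["ee_pos"]-pinch_z*M[:,2]))@cx)
E
```

```text
t 15.1 grasp pt [564.2  63.2  64.2] q [ 0.16  0.63  2.27  3.41  0.5  -1.67] F [-1.6  2.6 10.2] w 13.7 30.0 tilt 42.3 y [-0.033 -0.999  0.002]
out so far 117.0523737841949
```

>>> {"method": "jog_arm", "body": {"commands": [[-1,[-0.02,0,-0.02],[0,0,0]],[-1,[-0.02,0,-0.02],[0,0,0]],[-1,[0,0,0],[0,0,0]]]}}

```text
t: 15.4
ee_pos: [573.7, 62.9, 50.5]
orientation: [2.916, -0.048, 1.132]
ft_force: [13.3, -0.1, -7.3]
width: 13.6
grasp_force: 30.0
```

```bash
python3 - <<'E'
from kin import *
o=st()
M=R.from_rotvec(o["orientation"]).as_matrix()
print("out so far",(np.array([681.2,58.8,64.3])-(o["ee_pos"]-pinch_z*M[:,2]))@cx)
E
```

```text
t 15.4 grasp pt [561.1  63.4  64.3] q [ 0.16  0.63  2.27  3.41  0.5  -1.67] F [13.3 -0.1 -7.3] w 13.6 30.0 tilt 42.4 y [-0.034 -0.999  0.001]
out so far 120.15508595747923
```

It's at the outer stop: 120 mm out, with 13 N resisting. Releasing and backing off.

>>> {"method": "jog_arm", "body": {"commands": [[1,[0,0,0],[0,0,0]],[1,[0,0,0],[0,0,0]],[1,[0,0,0],[0,0,0]],[1,[0,0,0],[0,0,0]],[1,[0,0,0],[0,0,0]],[1,[0,0,0],[0,0,0]],[1,[0,0,-0.1],[0,0,0]],[1,[0,0,-0.2],[0,0,0]],[1,[0,0,-0.3],[0,0,0]],[1,[0,0,-0.2],[0,0,0]]]}}

```text
t: 16.4
ee_pos: [515.0, 64.5, 109.6]
orientation: [2.919, -0.047, 1.123]
ft_force: [-0.3, 0.1, -0.3]
width: 87.0
grasp_force: 0.0
```

>>> {"method": "jog_arm", "body": {"commands": [[1,[0,0,0],[0,0,0]],[1,[0,0,0],[0,0,0]],[1,[0,0,0],[0,0,0]]]}}

```text
t: 16.7
ee_pos: [517.6, 64.7, 108.7]
orientation: [2.918, -0.047, 1.125]
ft_force: [-0.0, 0.5, -0.3]
width: 87.7
grasp_force: 0.0
```

```bash
python3 - <<'E'
from kin import *
st()
d=cam("top");cv2.imwrite("pics/t5.png",d["image"])
P=cloud(d);v,u=np.mgrid[0:480,0:640]
for n,b in(("A",(355,385,185,240)),("B",(285,315,188,260))):
    m=(u>b[0])&(u<b[1])&(v>b[2])&(v<b[3])&(abs(P[...,2]-94)<4)&(d["image"].min(-1)>110);print(n,P[m].min(0),P[m].max(0))
E
```

```text
t 16.7 grasp pt [505.   65.1 122.6] q [ 0.19  0.44  2.38  3.51  0.43 -1.75] F [-0.   0.5 -0.3] w 87.7 0.0 tilt 42.2 y [-0.033 -0.999  0.002]
A [ 659.8661626  -129.65786565   90.19018194] [ 699.99466667 -115.56137803   97.01944753]
B [545.36524664  57.31864823  90.17278513] [586.48481382  70.41210772  97.89436578]
```

View pics/t5.png

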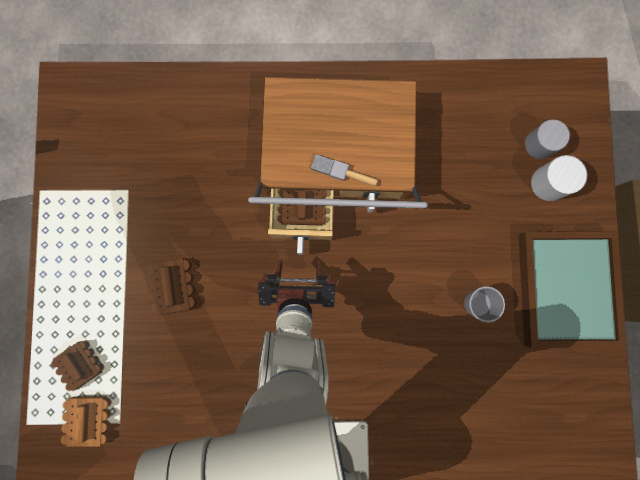

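The left drawer is fully out, with its pull at (300,245). The right one is home, with its pull at (371,201). The block, pot and brush haven't moved, and the gripper is clear of everything.

```bash
python3 -c "
from workcell import close_job
print(close_job())"
```

```text
the job is handed in; nothing more can be done
None
```

I pushed the open (right) drawer home against its hard stop, pulled the other out about 120 mm to its outer stop and let go of it, left the block, pot and brush where they were, and handed the job in at 16.7 s with the gripper clear.

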